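# Fit the tube rotor on the mixer drive

### The job

Fit the blue tube rotor on the low white mixer drive: turn it so that the flat in its D-shaped hole matches the flat on the drive's steel shaft, lower it over the shaft until it sits level and fully home on the steel flange, and let go. Do not drop it from above the shaft, and leave the orange rotor and the small yellow-capped bottle where they are.

Things in the scene. Friction and masses are not known exactly. Their poses are not given: they have to be found in the camera images.
- rotor: Blue tube rotor, loose, 0.16 kg: disc d 96, 8 thick, six tube holes; on it a hub d 48, top 42 above the underside, with two grip flats 44 apart facing its own +y and -y: grip across y, 8 to 42 above the underside. D-shaped through hole d 32.5 in the middle, its flat 6.75 from the centre on the -x side, which a yellow line on the disc marks. Origin: hole axis at the underside; z up. (mm)
- drive: Mixer drive, fixed: white box 130 (x) by 110 (y), top 52 above the table; round steel flange d 48, top 60. Upright steel D shaft d 28, flat 4 from its axis on the -x side (side of black knob, green switch and yellow line), polished, tip at 110, top 26 tapered to d 11; it does not turn. Origin: shaft axis at table height; z up. (mm)
- seat (a point): Point on the drive's shaft axis at the flange top, 60 mm above the table, turned like the drive. Seated, the rotor's origin is here and its x axis along this x axis; the fit leaves 2 mm and 12 degrees of play, and the tapered tip guides it. Half a turn round, it does not go down.
- spare_rotor: An orange rotor of the same shape and size with a plain round 14 mm hole and a black line, of another machine; it does not fit. Lies flat, loose; it must stay. Origin: on the hole's axis, at the underside.
- reagent: A small white reagent bottle with a yellow cap, diameter 43 mm, 84 mm high, loose, standing on the table; it must stay. Origin: centre of its underside. (Round the work: a dark blue vortex mixer and other clutter behind it, and at the right a tall cabinet, higher than the arm's path, from about x = 0.45 m on and y below -0.27 m: pass in front of it.)
Not all that is in view belongs to the job. Of the things that look like the rotor, the larger one is meant.

How it is judged:
By the outcome, as a careful person would: the job done as asked, in the order asked, and still so for the second after the job is handed in, with the robot touching nothing.
It also fails if it takes over 40 s, if anything falls off the work surface, if the arm or the gripper's body presses on something with over 40 N, if the wrist force passes 120 N, or if a joint passes its speed limit or range.

### The arm

A 6-joint arm with a two-finger parallel gripper is mounted at the origin on a cart in front of the work surface, level with it; the furniture and walls round the work are solid. World frame = base frame: x ahead of the robot, y to its left, z up, the work surface at z = 0. Lengths are in mm, angles in rad, forces in N, time in s.
With the tool pointing down it reaches from about 250 to 775 mm from the base axis. Payload 4 kg.
Tool frame: the origin (TCP) lies at the very end of the fingers, on their centre line; the grasp point (between the pads) lies pinch_z behind it (pinch_z is the distance from the TCP to the grasp point, in mm); z points along the fingers, y is the line along which they close (so a half turn about z gives the same grasp; the last joint's range is limited). The gripper opens to 85 mm and grips with 20 to 120 N. Pads are 22 mm wide; open, the fingers measure 114 mm over their backs; the gripper's body (76 mm by 85 mm) begins 54 mm behind the grasp point. The pads swing forward as they close: fully open they stand 13 mm farther back than shut.
Start: joints at [1.035, 0.087, 1.371, -0, 1.684, -0.103], TCP at [230.688, 499.3, 231.341] pointing down, gripper open.
Joint ranges: [-3.1, 3.1], [-0.76, 2.03], [0.27, 2.55], [-1.08, 4.22], [0.17, 2.65], [-2.57, 2.57]. Speed limits (rad/s): [2.79, 2.79, 3.14, 3.14, 3.14, 3.14].

### API

Orientations are given as a rotation vector (axis times angle).
In Python, from cell import * gives the robot as it stands.
- The arm moves only by the tool step_arm, never from a script. Its argument "targets" is a list of rows, each a list of 3 entries, a list of its own where there are three numbers: the opening, from 0 (shut) to 1 (fully open), then the shift along the world's x, y, z each as a share of 0.04 m, from -1 to 1, then the turn about the world's z as a share of pi rad, from -1 to 1. A call has 1 to 10 rows; each row shifts and turns the commanded pose from where the row before left it; what a row does not reach is not made up. A row lasts 1/8 s, in which the tool goes at most 62.5 mm and 10.7 degrees, less where a joint would pass 70% of its speed; a pose out of reach is approached as far as the arm can. A call with a number of a shift or a turn outside -1 to 1 is refused whole. A call with a gripper value outside its range is refused whole. The fingers move at their own pace and stop on an object; the grip force is fixed at half the most. Time passes only in rows, so rows that do not move let the fingers close. It gives the time, the measured TCP pose, the force, the opening and the grip force at its end, in the units of the state.
- observe(): the state, without advancing time (a new reading comes with each control period).
- get_image(name): name is "scene" or "top" or "wrist"; returns a dict with "pixels" (420x560x3 uint8, red, green, blue), "K" (3x3 intrinsics, pixels), "dist" ([k1, k2, p1, p2, k3] as OpenCV has them; the pictures are not rectified), "position" and "rotation" of the camera in the world. Camera axes: x right, y up, looking along -z (the intrinsics and any distortion apply to the point x, -y, -z); pixel columns grow to the right and rows downward; lengths in mm; the calibration is good to about 2 mm. A picture is of the moment at which its call begins. There is no depth.
- sign_off(): hands the job in; it is judged then, once.
The state is a dict: "time": time; "q": joint angles; "qvel": joint speeds; "joint_torque": joint torques, N m; "tcp_pos": TCP position; "ee_rot": TCP orientation; "force": force on the tool from outside, world axes, zero at the start; "ft_torque": the same for the moment, N m; "gripper_width": finger opening in mm; "gripper_force": force on a finger pad.
Only numpy, scipy, OpenCV 4.12 (cv2) and the standard library are available. Lean on these libraries where they do the work, as an engineer would, in place of code of your own. Each camera call takes 0.05 s, during which the arm holds its last target. There are 200 camera calls.

## Working session

There is one attempt and no reset: what is moved stays moved. The work goes in short steps, Python scripts to look and compute and a tool call to move; the robot and the scene stay as the last step left them, time stands still between calls to the robot, and variables do not carry over. Pictures are saved under pics/ and viewed, at most 10 in all, crops included, and the job is handed in when it is done.

Besides the shell and the picture viewer there is one more tool, called after "Request:" by a JSON object that holds its "op" and its "data", one argument or row to a line. step_arm: Moves the arm, as the interface text tells. Shift numbers are shares of 0.04 m and turn numbers shares of pi rad, none past 1 either way. Its arguments: {"type":"object","properties":{"targets":{"type":"array","items":{"type":"array"}}},"required":["targets"]}

```bash
ls; mkdir -p pics; cat > h.py <<'E'
from cell import *
import numpy as np, cv2
def save(n,im): cv2.imwrite(n,im['pixels'][...,::-1])
def ray(im,uv,z):
    K,d=np.array(im['K'],float),np.array(im['dist'],float)
    p=cv2.undistortPoints(np.array(uv,float).reshape(-1,1,2),K,d).reshape(-1,2)
    D=np.c_[p[:,0],-p[:,1],-np.ones(len(p))]@np.array(im['rotation']).T
    o=np.array(im['position'])
    return o+D*((z-o[2])/D[:,2])[:,None]
E
python3 - <<'E'
from h import *
import pickle
ims={n:get_image(n) for n in('scene','top')}
pickle.dump(ims,open('i.pkl','wb'))
for n,i in ims.items(): save(f'pics/{n}.png',i);print(n,i['position'],np.round(i['rotation'],2).tolist())
print(observe())
E
```

```text
pics
scene [ 215.90561919 -319.8980167   685.69328337] [0.73, -0.24, -0.57]
top [ 462.98493838  150.49669434 1012.98756189] [0.09, -0.09, -1.55]
{'time': 0.1, 'q': array([ 1.03487446e+00,  8.78903435e-02,  1.37215356e+00, -1.54189175e-05,
        1.68359305e+00, -1.03097116e-01]), 'qvel': array([ 0.00125088, -0.00060154, -0.00405927, -0.00171276,  0.00104066,
       -0.00054238]), 'joint_torque': array([ 1.53160072e-03, -3.53014755e+01, -3.14219570e+01, -2.71272165e-04,
        7.91134575e-03, -2.96743323e-06]), 'tcp_pos': array([230.46024296, 498.87865256, 230.22552924]), 'ee_rot': array([-6.74452554e-01, -3.06769719e+00,  3.05561820e-03]), 'force': array([ 0.87376139,  0.55914022, -0.94643277]), 'ft_torque': array([ 0.00352733, -0.03024551, -0.02919438]), 'gripper_force': 0.0, 'gripper_width': 85.43494058608721}
```

View pics/top.png

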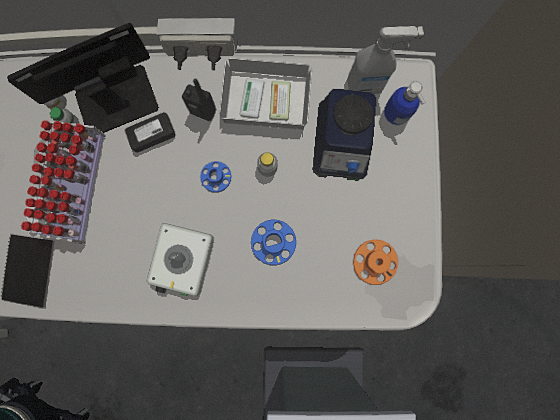

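View pics/scene.png

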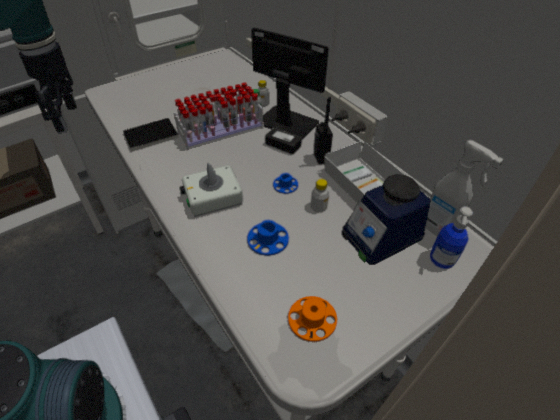

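Top picture: the large blue rotor is at (273,242), the small blue one at (216,177), the orange one at (376,262), and the drive at (180,260) with its shaft near (178,259). I choose the large blue rotor at (273,242) and will check it in a close crop.

```bash
sed -i "s/@np.array(im\['rotation'\]).T/@cv2.Rodrigues(np.array(im['rotation'],float))[0].T/" h.py
cat > m.py <<'E'
from h import *
import pickle
ims=pickle.load(open('i.pkl','rb'));t=ims['top'];px=t['pixels']
cv2.imwrite('pics/crop.png',cv2.resize(px[205:305,140:305,::-1],None,fx=4.8,fy=4.8,interpolation=cv2.INTER_CUBIC))
hsv=cv2.cvtColor(px,cv2.COLOR_RGB2HSV)
def comps(lo,hi,x0,x1,y0,y1,mn=3):
    m=cv2.inRange(hsv,lo,hi);k=np.zeros_like(m);k[y0:y1,x0:x1]=m[y0:y1,x0:x1]
    n,l,s,c=cv2.connectedComponentsWithStats(k)
    return [(s[i].tolist(),c[i].round(1).tolist()) for i in range(1,n) if s[i,4]>=mn],k
b,k=comps((100,120,60),(125,255,255),240,305,210,275)
print('blue',b)
cs,_=cv2.findContours(k,cv2.RETR_EXTERNAL,cv2.CHAIN_APPROX_NONE);c=max(cs,key=cv2.contourArea)
# disc top rim, z=8
w=ray(t,c.reshape(-1,2),8)[:,:2]
e=cv2.fitEllipse(w.astype(np.float32));print('disc',e)
y,_=comps((20,120,100),(35,255,255),240,305,210,275,2);print('yr',y,[ray(t,[q[1]],8)[0,:2].round(1) for q in y])
y,_=comps((20,120,100),(35,255,255),145,215,220,305,2);print('yd',y,[ray(t,[q[1]],52)[0,:2].round(1) for q in y])
m=cv2.inRange(hsv,(0,0,150),(179,60,255))[215:305,140:220]
print('white level',np.median(hsv[225:235,165:200].reshape(-1,3),0),hsv[180:200,150:200].reshape(-1,3).mean(0))
E
python3 m.py
```

```text
blue [([251, 220, 45, 45, 1050], [273.2, 241.5])]
disc ((514.7015380859375, 152.4222869873047), (92.7785873413086, 93.58528900146484), 81.96138000488281)
yr [([277, 256, 3, 6, 11], [277.8, 258.7])] [array([479.1, 142.1])]
yd [([171, 281, 3, 7, 13], [171.8, 284.2])] [array([422. , 355.6])]
white level [ 38.   11.  177.5] [ 21.301  10.158 161.759]
```

View pics/crop.png

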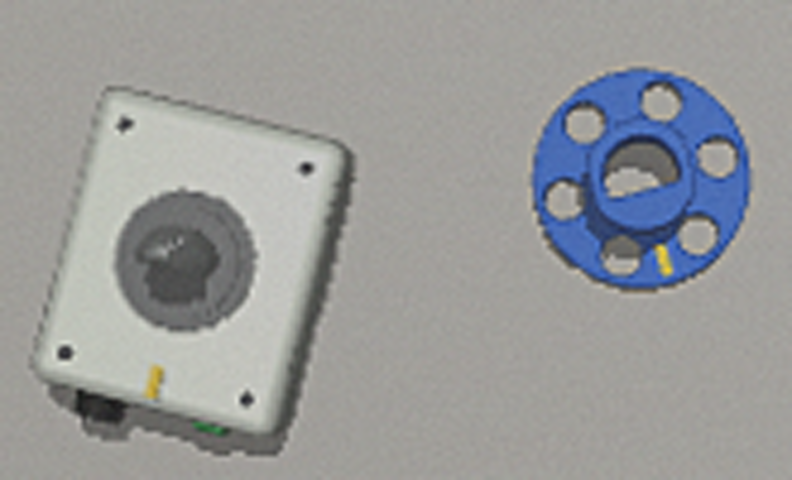

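The crop confirms the choice: a large blue rotor with a D-hole, and its yellow line at crop (664,260). The drive's flange is at crop (185,260), its screws at (125,124), (306,168), (66,352) and (246,399), and its yellow line at (155,381).

```bash
cat > d.py <<'E'
from h import *
import pickle,cell
t=pickle.load(open('i.pkl','rb'))['top']
g=lambda a:(np.array(a,float)+.5)/4.8-.5+[140,205]
s=ray(t,g([(125,124),(306,168),(66,352),(246,399)]),52)[:,:2]
print(s.round(1),s.mean(0))
v=s[0]+s[1]-s[2]-s[3];u=s[0]+s[2]-s[1]-s[3]
print('drive yaw',np.degrees(np.arctan2(v[1],v[0])),np.degrees(np.arctan2(-u[0],u[1])))
print('flange',ray(t,g([(186,260)]),60))
f=ray(t,g([(605,198),(678,182)]),42);d=f[0]-f[1];print('rotor yaw flat',np.degrees(np.arctan2(-d[0],d[1])))
print('hub',ray(t,g([(643,187)]),42))
print([n for n in dir(cell) if not n.startswith('_')],getattr(cell,'pinch_z',None))
E
python3 d.py
```

```text
[[530.6 372.4]
 [513.7 294.1]
 [433.4 394. ]
 [416.1 316.4]] [473.46240417 344.25512878]
drive yaw -12.708129370856204 -12.40190758150008
flange [[473.57983273 342.3026034   60.        ]]
rotor yaw flat 13.473483316359836
hub [[509.17401543 151.60184653  42.        ]]
['Unreachable', 'get_image', 'observe', 'pinch_z', 'sign_off'] 18.700000000000003
```

Request:
{"op": "step_arm", "data": {
  "targets": [
    [1,[0.78,-0.96,0],0.024],
    [1,[0.78,-0.96,0],0.024],
    [1,[0.78,-0.96,0],0.024],
    [1,[0.78,-0.96,0],0.024],
    [1,[0.78,-0.96,0],0.024],
    [1,[0.78,-0.96,0],0.024],
    [1,[0.78,-0.96,0],0.024],
    [1,[0.78,-0.96,0],0.024],
    [1,[0.78,-0.96,0],0.026],
    [1,[0,0,0],0]
  ]
}}

```text
time: 1.35
tcp_pos: [512.7, 151.0, 230.1]
ee_rot: [0.387, -3.116, 0.001]
force: [-0.1, 0.6, 0.2]
gripper_width: 85.2
gripper_force: 0.0
```

```bash
cat >> h.py <<'E'
def yaw(o):
    R=cv2.Rodrigues(np.array(o['ee_rot'],float))[0];return np.degrees(np.arctan2(R[1,1],R[0,1])),np.degrees(np.arccos(-R[2,2]))
def st():
    o=observe();print('t',o['time'],'tcp',o['tcp_pos'].round(1),'yaw,tilt',np.round(yaw(o),1),'F',o['force'].round(1),'w',round(o['gripper_width'],1),'gf',o['gripper_force'],'q',o['q'].round(2))
E
python3 - <<'E'
from h import *
import pickle
st();w=get_image('wrist');save('pics/w1.png',w);pickle.dump(w,open('w1.pkl','wb'))
E
```

```text
t 1.35 tcp [512.7 151.  230.1] yaw,tilt [1.042e+02 1.000e-01] F [-0.1  0.6  0.2] w 85.2 gf 0.0 q [ 0.18  0.05  1.41 -0.    1.68 -1.64]
```

View pics/w1.png

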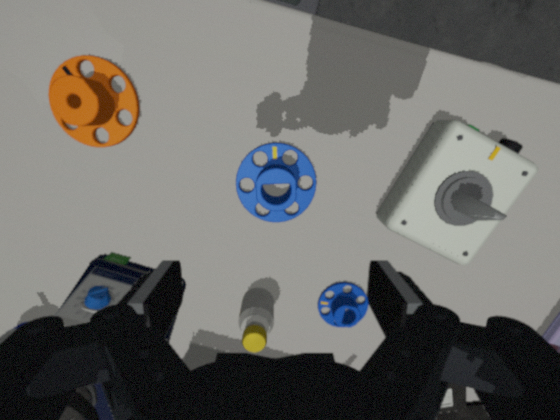

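The wrist view shows the blue rotor at (276,182) with its line at (275,152), square to the tool. The drive's flange is at (463,198), and the screws are at (460,137), (525,173), (404,222) and (462,255).

```bash
python3 - <<'E'
from h import *
import pickle
t=pickle.load(open('w1.pkl','rb'));px=t['pixels'];hsv=cv2.cvtColor(px,cv2.COLOR_RGB2HSV)
m=cv2.inRange(hsv,(100,120,60),(125,255,255));k=np.zeros_like(m);k[135:230,228:325]=m[135:230,228:325]
c=max(cv2.findContours(k,0,1)[0],key=cv2.contourArea)
e=cv2.fitEllipse(ray(t,cv2.convexHull(c).reshape(-1,2),7)[:,:2].astype(np.float32));print('disc',e)
def yb(x0,x1,y0,y1,z):
    a=cv2.inRange(hsv[y0:y1,x0:x1],(20,120,100),(35,255,255));p=np.argwhere(a)[:,::-1]+[x0,y0]
    print('yellow',p.mean(0));return ray(t,[p.mean(0)],z)[0,:2]
d=np.array(e[0])-yb(228,325,135,230,8);print('rotor yaw',np.degrees(np.arctan2(d[1],d[0])))
s=[]
g=cv2.cvtColor(px,cv2.COLOR_RGB2GRAY)
for u,v in[(460,137),(525,173),(404,222),(462,255)]:
    a=g[v-7:v+8,u-7:u+8];p=np.argwhere(a<a.min()+25)[:,::-1]+[u-7,v-7];s.append(p.mean(0))
print(np.round(s,1).tolist());s=ray(t,s,52)[:,:2];c=s.mean(0);v=s[2]+s[3]-s[0]-s[1];u=s[1]+s[3]-s[0]-s[2]
print('drive',s.round(1).tolist(),c,'yaws',np.degrees(np.arctan2(v[1],v[0])),np.degrees(np.arctan2(-u[0],u[1])))
y=yb(480,505,145,165,52);print('line',y,np.degrees(np.arctan2(*(c-y)[::-1])))
E
```

```text
disc ((514.12060546875, 151.45407104492188), (94.04207611083984, 94.76463317871094), 88.54544067382812)
yellow [274.18518519 152.03703704]
rotor yaw 16.855158587868882
[[459.5, 137.0], [524.4, 172.9], [403.3, 222.1], [464.8, 253.0]]
drive [[415.6, 315.0], [433.1, 393.0], [513.1, 292.8], [530.3, 370.7]] [473.03266338 342.84358333] yaws -12.889219036575653 -12.539715494734764
yellow [494.01666667 152.91666667]
line [421.87655124 354.61533534] -12.95898324873397
```

Request:
{"op": "step_arm", "data": {
  "targets": [
    [1,[0.04,0.02,-0.9],0.01],
    [1,[0,0,-0.9],0],
    [1,[0,0,-0.9],0],
    [1,[0,0,-0.9],0],
    [1,[0,0,-0.9],0],
    [1,[0,0,-0.5],0],
    [1,[0,0,-0.45],0],
    [1,[0,0,0],0],
    [0.4,[0,0,0],0],
    [0,[0,0,0],0]
  ]
}}

```text
time: 2.65
tcp_pos: [514.1, 154.8, 14.7]
ee_rot: [-0.444, 3.107, 0.0]
force: [-0.1, -0.4, 0.6]
gripper_width: 51.8
gripper_force: 0.0
```

Request:
{"op": "step_arm", "data": {
  "targets": [
    [0,[0,0,0],0],
    [0,[0,0,0],0],
    [0,[0,0,0],0],
    [0,[0,0,0],0],
    [0,[0,0,0],0],
    [0,[0,0,0],0]
  ]
}}

```text
time: 3.4
tcp_pos: [514.4, 154.7, 14.9]
ee_rot: [-0.443, 3.107, 0.0]
force: [-0.4, 0.3, 5.9]
gripper_width: 42.9
gripper_force: 64.0
```

```bash
python3 -c "
from h import *
st()"
```

```text
t 3.4 tcp [514.4 154.7  14.9] yaw,tilt [106.2   0.2] F [-0.4  0.3  5.9] w 42.9 gf 64.03034891467541 q [ 0.19  0.2   1.69  0.    1.25 -1.67]
```

Request:
{"op": "step_arm", "data": {
  "targets": [
    [0,[0,0,0.3],0],
    [0,[0,0,0.9],0],
    [0,[0,0,0.9],0],
    [0,[0,0,0.9],0],
    [0,[0,0,0.8],0],
    [0,[0,0,0],0]
  ]
}}

```text
time: 4.15
tcp_pos: [514.6, 154.8, 168.5]
ee_rot: [-0.443, 3.104, 0.001]
force: [0.6, 1.1, -1.3]
gripper_width: 42.8
gripper_force: 63.4
```

Request:
{"op": "step_arm", "data": {
  "targets": [
    [0,[-0.12,0.58,0],-0.02],
    [0,[-0.12,0.58,0],-0.02],
    [0,[-0.12,0.58,0],-0.02],
    [0,[-0.12,0.58,0],-0.02],
    [0,[-0.12,0.58,0],-0.02],
    [0,[-0.12,0.58,0],-0.02],
    [0,[-0.12,0.58,0],-0.02],
    [0,[-0.12,0.58,0],-0.02],
    [0,[0,0,0],0],
    [0,[0,0,0],0]
  ]
}}

```text
time: 5.4
tcp_pos: [474.1, 339.2, 163.5]
ee_rot: [-0.343, -3.121, 0.004]
force: [-0.7, 0.3, -0.9]
gripper_width: 43.0
gripper_force: 63.3
```

```bash
python3 - <<'E'
from h import *
import pickle
st();w={n:get_image(n) for n in('wrist','scene','top')};pickle.dump(w,open('w2.pkl','wb'))
a=cv2.resize(w['scene']['pixels'][100:250,150:300],(400,400),interpolation=2);b=cv2.resize(w['wrist']['pixels'],(400,300))
c=cv2.resize(w['top']['pixels'][180:320,110:250],(300,300),interpolation=2)
o=np.zeros((600,800,3),np.uint8);o[:400,:400]=a;o[:300,400:]=b;o[300:,400:700]=c
cv2.imwrite('pics/w2.png',o[...,::-1])
E
```

```text
t 5.4 tcp [474.1 339.2 163.5] yaw,tilt [77.5  0.2] F [-0.7  0.3 -0.9] w 43.0 gf 63.342361114919186 q [ 0.52  0.18  1.4  -0.    1.56 -0.83]
```

View pics/w2.png

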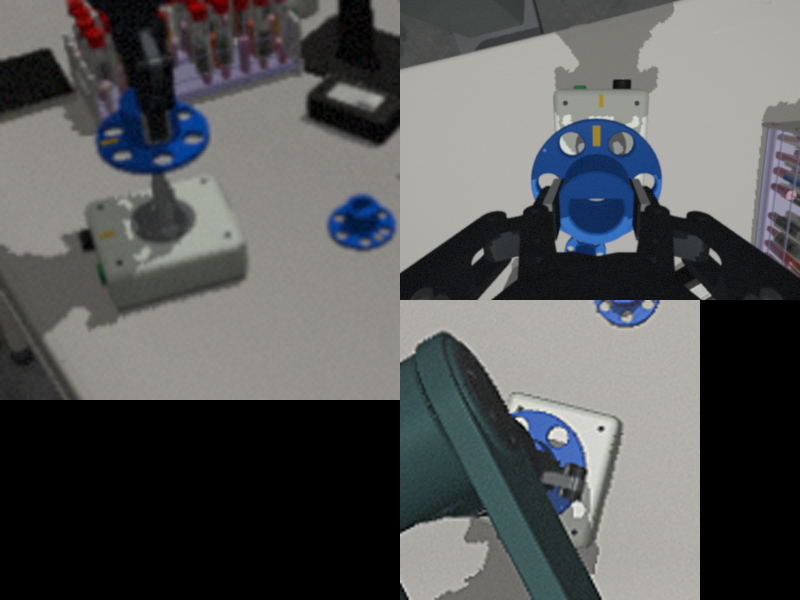

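The composite shows the rotor level in the grip, its yellow line at (597,135) in line with the drive's line at (601,101), and the disc just above the shaft tip. Next I measure the relative offset from the wrist picture.

```bash
python3 - <<'E'
from h import *
import pickle
from scipy.optimize import least_squares
t=pickle.load(open('w2.pkl','rb'))['wrist'];px=t['pixels'];hsv=cv2.cvtColor(px,cv2.COLOR_RGB2HSV);g=cv2.cvtColor(px,cv2.COLOR_RGB2GRAY)
print('cam',t['position'])
m=cv2.inRange(hsv,(100,120,50),(125,255,255))
# disc outer rim: first blue pixel from top per column / from sides for rows <250
P=[]
for u in range(200,350,4):
    v=np.flatnonzero(m[140:260,u]); P+=[(u,140+v[0])] if len(v) else []
for v in range(195,245,4):
    u=np.flatnonzero(m[v,150:400]); P+=[(150+u[0],v),(150+u[-1],v)]
zt=148.6+8
w=ray(t,P,zt)[:,:2]
f=least_squares(lambda p:np.hypot(*(w-p[:2]).T)-p[2],[474,340,48],loss='soft_l1');print('disc',f.x,'res',np.abs(f.fun).max())
def yb(x0,x1,y0,y1,z):
    a=cv2.inRange(hsv[y0:y1,x0:x1],(18,110,80),(35,255,255));p=np.argwhere(a)[:,::-1]+[x0,y0]
    print('yel',p.mean(0));return ray(t,[p.mean(0)],z)[0,:2]
y=yb(260,290,170,210,zt);d=f.x[:2]-y;print('rotor yaw',np.degrees(np.arctan2(d[1],d[0])),y)
print('drive line',yb(265,300,128,155,52),'expected from line at 421.9,354.6')
s=[]
for u,v in[(231,143),(329,143)]:
    a=g[v-7:v+8,u-7:u+8];p=np.argwhere(a<a.min()+25)[:,::-1]+[u-7,v-7];s.append(p.mean(0))
s=ray(t,s,52)[:,:2];print('screws',s.round(1).tolist(),'before 415.6 315.0 / 433.1 393.0')
E
```

```text
cam [406.55335914 353.73273151 305.43392135]
disc [472.31545546 338.66863267  46.35250304] res 0.3639910827232029
yel [274.77692308 189.19230769]
rotor yaw -12.683459062012233 [437.54577952 346.49377066]
yel [281.4368932  140.59223301]
drive line [422.02658511 355.09010845] expected from line at 421.9,354.6
screws [[415.8, 315.3], [433.2, 393.3]] before 415.6 315.0 / 433.1 393.0
```

Request:
{"op": "step_arm", "data": {
  "targets": [
    [0,[0.01,0.115,0],0],
    [0,[0,0,0],0],
    [0,[0,0,-0.5],0],
    [0,[0,0,-0.4],0],
    [0,[0,0,-0.3],0],
    [0,[0,0,0],0]
  ]
}}

```text
time: 6.3
tcp_pos: [474.3, 344.2, 115.7]
ee_rot: [-0.343, -3.12, 0.003]
force: [0.8, -0.5, -1.3]
gripper_width: 42.8
gripper_force: 63.3
```

Request:
{"op": "step_arm", "data": {
  "targets": [
    [0,[0,0,-0.2],0],
    [0,[0,0,-0.2],0],
    [0,[0,0,-0.1],0],
    [0,[0,0,0],0]
  ]
}}

```text
time: 6.8
tcp_pos: [474.8, 344.6, 96.8]
ee_rot: [-0.344, -3.122, 0.001]
force: [0.1, 0.4, -1.7]
gripper_width: 42.9
gripper_force: 63.3
```

Request:
{"op": "step_arm", "data": {
  "targets": [
    [0,[0,0,-0.15],0],
    [0,[0,0,-0.15],0],
    [0,[0,0,-0.1],0],
    [0,[0,0,0],0]
  ]
}}

```text
time: 7.3
tcp_pos: [474.7, 344.5, 80.6]
ee_rot: [-0.343, -3.122, 0.001]
force: [0.2, 0.5, -1.6]
gripper_width: 43.2
gripper_force: 63.3
```

Request:
{"op": "step_arm", "data": {
  "targets": [
    [0,[0,0,-0.05],0],
    [0,[0,0,-0.05],0],
    [0,[0,0,0],0]
  ]
}}

```text
time: 7.68
tcp_pos: [475.0, 344.6, 77.2]
ee_rot: [-0.344, -3.123, 0.0]
force: [0.2, 0.7, -1.8]
gripper_width: 42.9
gripper_force: 63.3
```

Request:
{"op": "step_arm", "data": {
  "targets": [
    [0,[0,0,-0.03],0],
    [0,[0,0,-0.03],0],
    [0,[0,0,0],0]
  ]
}}

```text
time: 8.05
tcp_pos: [475.2, 344.7, 75.0]
ee_rot: [0.344, 3.123, 0.0]
force: [-0.3, 0.3, -0.9]
gripper_width: 42.9
gripper_force: 63.5
```

Request:
{"op": "step_arm", "data": {
  "targets": [
    [0,[0,0,-0.02],0],
    [0,[0,0,-0.02],0],
    [0,[0,0,0],0]
  ]
}}

```text
time: 8.43
tcp_pos: [475.1, 344.8, 74.9]
ee_rot: [0.343, 3.122, 0.001]
force: [-3.5, -0.9, 4.7]
gripper_width: 43.2
gripper_force: 64.3
```

Contact came at the expected height, with the TCP at 74.9 mm. Releasing and raising.

Request:
{"op": "step_arm", "data": {
  "targets": [
    [0.7,[0,0,0],0],
    [1,[0,0,0],0],
    [1,[0,0,0],0],
    [1,[0,0,0],0],
    [1,[0,0,0],0],
    [1,[0,0,0.5],0],
    [1,[0,0,0.8],0],
    [1,[0,0,0.9],0],
    [1,[0,0,0.9],0],
    [1,[0,0,0],0]
  ]
}}

```text
time: 9.68
tcp_pos: [476.9, 345.8, 201.8]
ee_rot: [0.343, 3.116, 0.008]
force: [0.6, -0.5, -0.3]
gripper_width: 85.0
gripper_force: 0.0
```

```bash
python3 - <<'E'
from h import *
import pickle
st();w={n:get_image(n) for n in('wrist','scene')};pickle.dump(w,open('w3.pkl','wb'))
a=cv2.resize(w['scene']['pixels'][120:250,150:280],(400,400),interpolation=2);b=cv2.resize(w['wrist']['pixels'],(400,300))
o=np.zeros((400,800,3),np.uint8);o[:400,:400]=a;o[:300,400:]=b
cv2.imwrite('pics/w3.png',o[...,::-1])
t=w['wrist'];hsv=cv2.cvtColor(t['pixels'],cv2.COLOR_RGB2HSV);m=cv2.inRange(hsv,(100,120,50),(125,255,255))
c=max(cv2.findContours(m,0,1)[0],key=cv2.contourArea);h=cv2.convexHull(c).reshape(-1,2)
for z in(68,72):print(z,cv2.fitEllipse(ray(t,h,z)[:,:2].astype(np.float32)))
E
```

```text
t 9.675 tcp [476.9 345.8 201.8] yaw,tilt [77.4  0.5] F [ 0.6 -0.5 -0.3] w 85.0 gf 0.0 q [ 0.53  0.18  1.33  0.    1.63 -0.82]
68 ((474.4020080566406, 344.1192626953125), (93.74866485595703, 94.183837890625), 83.27388763427734)
72 ((473.4354248046875, 344.34075927734375), (92.38581848144531, 92.814697265625), 83.27452850341797)
```

View pics/w3.png

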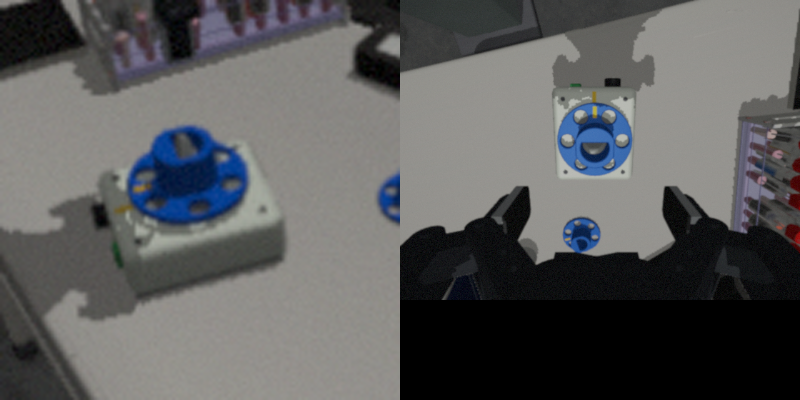

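The rotor sits level and low on the flange: disc at wrist (595,138), yellow lines in line at (595,98), and the gripper clear.

```bash
python3 -c "
from h import *
st();print(sign_off())"
```

```text
t 9.775 tcp [475.1 344.7 197.2] yaw,tilt [77.4  0. ] F [-0.5 -0.2 -1.1] w 85.2 gf 0.0 q [ 0.53  0.18  1.34  0.    1.63 -0.82]
the job is handed in; nothing more can be done
None
```

The blue rotor is on the mixer drive with its flat matched to the shaft's, level and home on the flange, and released; the orange rotor and the bottle were not touched, and the job was handed in at 9.8 s.

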